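# Find the lid that snaps onto the tub

## Task

Close the hair-roller tub that stands on the cork coaster: three look-alike lids lie on the ledge and only one of them goes onto its rim, so try them on until you find the one that clicks fully home, and leave it there, level and released. Put the lids that do not fit back down flat on the ledge, right way up, and leave the cologne, shoe brush, comb and polish tin where they are.

Things in the scene. Friction and masses are not known exactly. Their poses are not given: they have to be found in the camera images.
- coaster: thin cork mat, 115 (x) x 140 (y) x 3 mm, fixed. Origin: centre of its underside, at ledge level. The open pale blue tub to be closed is fixed on its centre with the same axes: 78 (x) x 102 (y) mm up to a shoulder 42 mm above the ledge, then a narrower neck up to the rim. Two more such tubs stand open at the back of the ledge; they are not part of the job
- rim (a point): centre of the tub's mouth at rim height, 62 mm above the ledge. The neck is 50-62 mm in x by 78-90 in y, its proportions differing from start to start; its top 4 mm slope inward by 3 mm all round as a lead-in. A lid that does not fit stops with its underside about 58-62 mm above the ledge however hard it is pressed (20 N does no harm), and lifts off freely
- home (a point): where the centre of the fitting lid's underside is when fully home, 46 mm above the ledge, long side along y like the tub's. That lid has 1.25 mm play per side. It first meets two small sprung catches on the neck's +x and -x sides (underside about 56 mm above the ledge); pushed down with about 5 to 12 N it clicks past them until its top meets the rim, and they hold it there
- lid_a: pale blue plastic lid, 78 (x) x 102 (y) x 20 mm high, 60-100 g, right way up on the ledge. Grip bar on the middle of its top: 12 mm wide (x), 60 long (y), 28 high, its top 48 mm above the origin. Origin: centre of the underside (lower edge of the 16 mm deep hollow skirt), z up. A half turn about z makes no difference. Which lid fits changes from start to start: neither name, place nor look from above tells
- lid_b: a second lid, outside exactly like lid_a (same sizes, same origin and axes); only the skirt's opening, hidden underneath, has other proportions
- lid_c: a third lid, outside exactly like lid_a (same sizes, same origin and axes); only the skirt's opening, hidden underneath, has other proportions
- cologne: amber glass cologne bottle, 30 x 52 mm, 119 mm high with its round black cap, standing loose; origin: centre of its underside. Leave it where it is
- shoe_brush: wooden shoe brush lying loose on its bristles, 48 (x) x 150 (y) x 40 mm; origin: centre of its underside. Leave it where it is
- comb: flat pink plastic hair comb, about 40 (x) x 150 (y) x 5 mm, lying loose; origin: its underside, middle. Leave it where it is
- polish_tin: round dark metal shoe-polish tin, 72 mm across, 26 mm high, loose; origin: centre of its underside. Leave it where it is
Not all that is in view belongs to the job. Leave any red look-alike of the lid_c alone.

How it is judged:
By the outcome, as a careful person would: the job done as asked, in the order asked, and still so for the second after the job is handed in, with the robot touching nothing.
It also fails if it takes over 72 s, if anything falls off the work surface, if the arm or the gripper's body presses on something with over 40 N, if the wrist force passes 120 N, or if a joint passes its speed limit or range.

## Robot

A 6-joint arm with a two-finger parallel gripper is mounted at the origin on the work surface. World frame = base frame: x ahead of the robot, y to its left, z up, the work surface at z = 0. Lengths are in mm, angles in rad, forces in N, time in s.
With the tool pointing down it reaches from about 275 to 750 mm from the base axis. Payload 10.2 kg.
Tool frame: the origin (TCP) lies midway between the tips of the shut fingers; the grasp point (between the pads) lies 19 mm behind it; z points along the fingers, y is the direction in which the jaws open and shut (so a half turn about z gives the same grasp; the last joint's range is limited). The gripper opens to 85 mm and grips with 20 to 120 N. Pads are 22 mm wide; open, the fingers measure 114 mm over their backs; the gripper's body (76 mm by 85 mm) begins 54 mm behind the grasp point. The pads swing forward as they close: fully open they stand 13 mm farther back than shut.
Start: joints at [-1.439, 0.313, 1.498, -0, 1.331, -0.223], TCP at [182.374, -492.312, 231.294] pointing down, gripper open.
Joint ranges: [-2.94, 2.94], [-0.97, 2.17], [0.19, 2.56], [-1.23, 4.37], [0.02, 3.11], [-2.88, 2.88]. Speed limits (rad/s): [2.39, 2.39, 3.01, 3.14, 3.14, 3.14].

## Interface

Orientations are given as a unit quaternion [w, x, y, z].
In Python, from rig import sense, optics, ctrl gives the robot as it stands.
- The arm moves only by the tool play_rows, never from a script. Its argument "plan" is a list of rows, each a list of 7 numbers: the shift along the world's x, y, z in mm, then the turn, a rotation vector about the world's x, y, z in rad, then the opening, from -1 (shut) to 1 (fully open), so that 0 is half open. A call has 1 to 5 rows; each row shifts and turns the pose as measured when the row begins; what a row does not reach is not made up. A row lasts 1/12 s, in which the tool goes at most 41.7 mm and 7.16 degrees, less where a joint would pass 70% of its speed; a pose out of reach is approached as far as the arm can. A call is refused whole if a number of a shift passes 41.7 or a number of a turn 0.125, either way. A call with a gripper value outside its range is refused whole. The fingers move at their own pace and stop on an object; "grip_force" is the grip in N (left out, the last holds). Time passes only in rows, so rows that do not move let the fingers close. It gives the time, the measured TCP pose, the force and the opening at its end, in the units of the state.
- sense(): the state, without advancing time (a new reading comes with each control period).
- optics.capture(name): name is "scene" or "top" or "wrist"; returns a dict with "img" (384x512x3 uint8, blue, green, red), "fx", "fy", "cx", "cy" (pixels), "world_to_cam" (4x4, takes a point from world to camera coordinates). Camera axes: x right, y up, looking along -z (the intrinsics and any distortion apply to the point x, -y, -z); pixel columns grow to the right and rows downward; lengths in mm; the calibration is good to about 2 mm. A picture is of the moment at which its call begins. There is no depth.
- ctrl.finish_job(): hands the job in, once; it reports no verdict.
The state is a dict: "time_s": time; "joints": joint angles; "dq": joint speeds; "tau": joint torques, N m; "eef_pos": TCP position; "ee_rot": TCP orientation; "force": force on the tool from outside, world axes, zero at the start; "wrist_torque": the same for the moment, N m; "grip_width": opening from 0.0 (shut) to 1.0 (fully open).
Only numpy, scipy, OpenCV 4.12 (cv2) and the standard library are available. Lean on these libraries where they do the work, as an engineer would, in place of code of your own. Each camera call takes 0.05 s, during which the arm holds its last target. There are 200 camera calls.

## Working session

There is one attempt and no reset: what is moved stays moved. The work goes in short steps, Python scripts to look and compute and a tool call to move; the robot and the scene stay as the last step left them, time stands still between calls to the robot, and variables do not carry over. Pictures are saved under pics/ and viewed, about 8 in all and at most 12, crops included, and the job is handed in when it is done.

Besides the shell and the picture viewer there is one more tool, called after "Request:" as a command line: name --pt "numbers of a row" for each row, then --argument value for the rest. play_rows: Moves the arm, as the interface text tells. Its arguments: {"type":"object","properties":{"plan":{"type":"array"},"grip_force":{"type":"number"}},"required":["plan"]}

```bash
ls; mkdir -p pics; cat > h.py <<'E'
import numpy as np, cv2
from rig import sense, optics, ctrl
def cap(n):
    d=optics.capture(n); return d
def ray(d,u,v):
    W=np.array(d["world_to_cam"]); R=W[:3,:3]; c=-R.T@W[:3,3]
    k=np.array([(u-d["cx"])/d["fx"],-(v-d["cy"])/d["fy"],-1.]); return c,R.T@k
def onz(d,u,v,z):
    c,r=ray(d,u,v); return c+r*(z-c[2])/r[2]
def proj(d,p):
    q=np.array(d["world_to_cam"])@np.append(p,1); return d["cx"]+d["fx"]*q[0]/-q[2], d["cy"]+d["fy"]*q[1]/q[2]
E
python3 - <<'E'
from h import *
s=sense(); print(s["time_s"],s["eef_pos"],s["ee_rot"],s["force"])
a=cap("top");b=cap("scene")
print({k:a[k] for k in a if k!="img"}); print({k:b[k] for k in b if k!="img"})
cv2.imwrite("pics/top.png",a["img"]);cv2.imwrite("pics/scene.png",b["img"])
E
```

```text
pics
0.0 [ 182.33415702 -492.01892838  230.72424001] [-6.80055043e-04  9.84308193e-01  1.76456561e-01  3.52330881e-05] [0.97912721 0.53405976 0.38314922]
{'fx': 434.5224287931457, 'fy': 434.5224287931457, 'cx': 261.1350802424799, 'cy': 184.56823195907, 'world_to_cam': array([[-2.10989738e-02, -9.99641520e-01, -1.64822712e-02,
         2.95603877e+01],
       [ 9.97249595e-01, -2.22143520e-02,  7.07090342e-02,
        -5.05801395e+02],
       [-7.10498294e-02, -1.49450502e-02,  9.97360801e-01,
        -1.05448363e+03],
       [ 0.00000000e+00,  0.00000000e+00,  0.00000000e+00,
         1.00000000e+00]])}
{'fx': 357.3802229932525, 'fy': 357.3802229932525, 'cx': 256.8706808020745, 'cy': 188.08651155808218, 'world_to_cam': array([[-6.44089407e-02,  9.97892972e-01, -7.81701108e-03,
         2.68750863e+01],
       [-6.06538522e-01, -3.29262655e-02,  7.94372005e-01,
         2.49448419e+02],
       [ 7.92440856e-01,  5.59059777e-02,  6.07381274e-01,
        -1.45874144e+03],
       [ 0.00000000e+00,  0.00000000e+00,  0.00000000e+00,
         1.00000000e+00]])}
```

View pics/top.png

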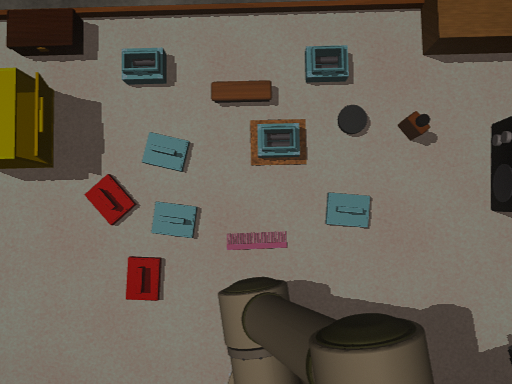

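View pics/scene.png

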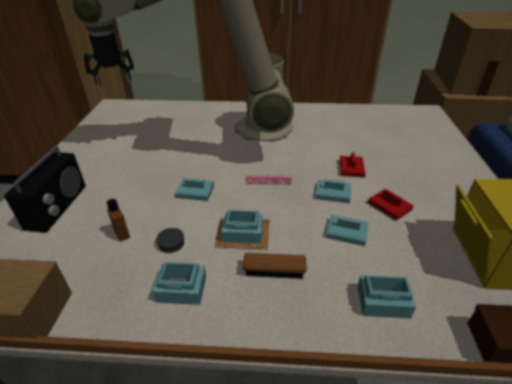

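Top view: the blue lids are at (166,151), (175,220) and (348,210). The coaster tub is at (279,141). The look-alikes are the open tubs at (143,65) and (327,63), which aren't part of the job, and the red lids at (110,199) and (143,278), which I leave alone. Comb (257,240), brush (241,91), tin (352,120) and cologne (414,124) also stay put.

```bash
cat >> h.py <<'E'
def blobs(img,lo=(75,60,60),hi=(110,255,255),amin=300):
    m=cv2.inRange(cv2.cvtColor(img,cv2.COLOR_BGR2HSV),np.array(lo),np.array(hi))
    m=cv2.morphologyEx(m,cv2.MORPH_CLOSE,np.ones((3,3)))
    cs,_=cv2.findContours(m,cv2.RETR_EXTERNAL,cv2.CHAIN_APPROX_NONE)
    return [c for c in cs if cv2.contourArea(c)>amin]
def rect(d,c,z):
    P=np.array([onz(d,u,v,z)[:2] for u,v in c[:,0,:].astype(float)],np.float32)
    (x,y),(w,h),a=cv2.minAreaRect(P)
    if w>h: w,h,a=h,w,a+90   # h is long side; long direction
    th=(a+90)  # long-axis direction deg in world
    yaw=(th-90+90)%180-90
    return np.round([x,y,w,h,yaw],1)
E
python3 - <<'E'
from h import *
a=cap("top")
for c in blobs(a["img"]):
    m=c[:,0].mean(0); print("blue",np.round(m),rect(a,c,20),cv2.contourArea(c))
for c in blobs(a["img"],(5,100,60),(17,255,220)):
    m=c[:,0].mean(0); print("brown",np.round(m),rect(a,c,3))
big=cv2.resize(a["img"][40:260,80:440],None,fx=2.2,fy=2.2,interpolation=cv2.INTER_CUBIC); cv2.imwrite("pics/c1.png",big)
W=np.array(a["world_to_cam"]);print(-W[:3,:3].T@W[:3,3])
E
```

```text
blue [174. 219.] [425.4 235.6  76.6 101.   -8.4] 1210.0
blue [347. 210.] [ 440.4 -191.1   76.8  102.5   -6. ] 1249.0
blue [165. 151.] [594.7 256.   77.  101.1 -14.3] 1180.5
blue [278. 139.] [ 6.183e+02 -2.570e+01  7.870e+01  1.009e+02  2.000e-01] 1211.0
blue [142.  63.] [820.3 312.9  79.4 101.7   0. ] 1162.5
blue [326.  61.] [ 8.131e+02 -1.514e+02  7.930e+01  1.060e+02  1.000e-01] 1224.0
brown [278. 142.] [ 6.148e+02 -2.570e+01  1.144e+02  1.393e+02  1.000e-01]
brown [241.  90.] [749.8  65.1  46.7 153.1  -1.5]
brown [475.  18.] [ 920.1 -534.3   97.4  188.1   -1.7]
brown [249.   5.] [974.4  44.4  16.4 906.5  -0. ]
[ 430.11304855    2.55442984 1087.95258974]
```

View pics/c1.png

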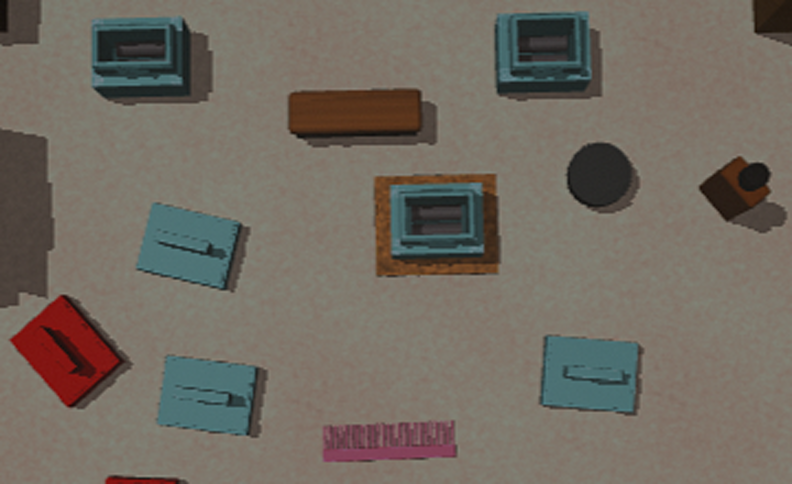

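The measured sizes (77x102 and 114x139) match the given ones, so ledge is z = 0. The rig is choosing lid 1 at (440,-191), yaw about -6°, to try first; I move above it.

Request:
play_rows --pt "26 30 0 0 0 0.111 0" --pt "26 30 0 0 0 0.111 0" --pt "26 30 0 0 0 0.111 0" --pt "26 30 0 0 0 0.111 0" --pt "26 30 0 0 0 0.111 0" --grip_force 100

```text
time_s: 0.57
eef_pos: [311.3, -340.2, 228.6]
ee_rot: [-0.001, 0.896, 0.444, -0.001]
force: [0.1, -0.6, 0.7]
grip_width: 0.5
```

Request:
play_rows --pt "26 30 -10 0 0 0.111 0" --pt "26 30 -10 0 0 0.111 0" --pt "26 30 -10 0 0 0.111 0" --pt "26 30 -10 0 0 0.111 0" --pt "20 25 -5 0 0 0.111 0"

```text
time_s: 0.98
eef_pos: [437.8, -189.2, 184.0]
ee_rot: [0.0, 0.731, 0.683, -0.0]
force: [-0.5, -1.3, -0.2]
grip_width: 0.5
```

```bash
python3 - <<'E'
from h import *
a=cap("wrist"); cv2.imwrite("pics/w1.png",a["img"])
W=np.array(a["world_to_cam"]);print(a["fx"],a["cx"],a["cy"],-W[:3,:3].T@W[:3,3],np.round(W[:3,:3],3))
for c in blobs(a["img"],amin=2000): print(rect(a,c,20),rect(a,c,48),cv2.boundingRect(c))
E
```

```text
278.1566953550302 254.96813455219763 191.34472000752083 [ 442.83368774 -106.88841705  327.01001915] [[ 0.998 -0.069  0.   ]
 [ 0.065  0.943 -0.325]
 [ 0.022  0.324  0.946]]
[ 439.6 -193.7   76.5  103.3   -6.1] [ 439.9 -185.8   69.5   93.9   -6.1] (224, 129, 71, 90)
[627.6 -56.6  45.2  87.2  86.1] [610.7 -61.2  41.1  79.2  86.1] (396, 0, 95, 54)
```

View pics/w1.png

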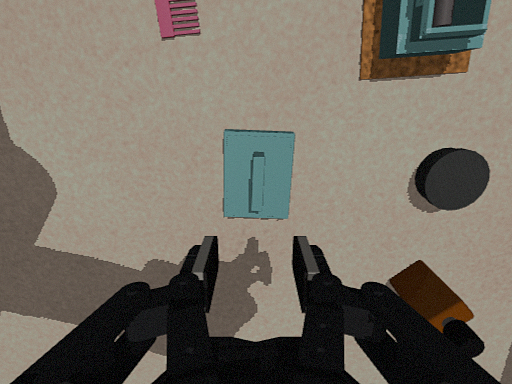

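Wrist view: the lid spans (224-294, 129-218), with its bar at (257,182). It sits at (439.7,-193.5), yaw -6°. The crop confirms it is blue and right way up.

Request:
play_rows --pt "2 -4 -40 0 0 -0.037 0" --pt "0 0 -40 0 0 0 0" --pt "0 0 -40 0 0 0 0" --pt "0 0 -30 0 0 0 0" --pt "0 0 -8 0 0 0 0"

```text
time_s: 1.45
eef_pos: [444.5, -186.0, 22.5]
ee_rot: [0.004, 0.737, 0.676, 0.001]
force: [0.8, 1.1, -0.8]
grip_width: 0.502
```

Request:
play_rows --pt "0 0 -1 0 0 0 -1" --pt "0 0 0 0 0 0 -1" --pt "0 0 0 0 0 0 -1" --pt "0 0 0 0 0 0 -1"

```text
time_s: 1.78
eef_pos: [445.0, -186.7, 23.2]
ee_rot: [0.004, 0.737, 0.676, 0.001]
force: [-0.6, -0.3, -1.6]
grip_width: 0.125
```

Request:
play_rows --pt "0 0 15 0 0 0 -1" --pt "0 0 40 0 0 0 -1" --pt "20 20 40 0 0 0.03 -1" --pt "20 20 20 0 0 0.04 -1" --pt "20 20 0 0 0 0.03 -1"

```text
time_s: 2.2
eef_pos: [503.0, -131.1, 145.4]
ee_rot: [0.008, 0.704, 0.71, 0.003]
force: [0.8, -0.6, -1.0]
grip_width: 0.123
```

Request:
play_rows --pt "26 24 0 0 0 0 -1" --pt "26 24 0 0 0 0 -1" --pt "10 6 0 0 0 0 -1" --pt "0 0 0 0 0 0 -1" --pt "0 0 0 0 0 0 -1"

```text
time_s: 2.62
eef_pos: [572.2, -71.4, 156.6]
ee_rot: [0.016, 0.702, 0.712, 0.007]
force: [-0.1, -0.2, -0.3]
grip_width: 0.123
```

```bash
python3 - <<'E'
from h import *
s=sense(); print(s["time_s"],s["eef_pos"],s["ee_rot"],s["force"],s["grip_width"])
q=s["ee_rot"];print("tooly deg",2*np.degrees(np.arctan2(q[2],q[1]))-90)
a=cap("wrist"); cv2.imwrite("pics/w2.png",a["img"])
z=s["eef_pos"][2]-2.5
for c in blobs(a["img"],amin=1500): print(rect(a,c,z),rect(a,c,62),cv2.boundingRect(c))
E
```

```text
2.6167 [572.23964309 -71.3564837  156.57009723] [0.01644161 0.7015911  0.71235772 0.00678869] [-0.05585118 -0.18519143 -0.28754703] 0.12277798878296747
tooly deg 0.8725493760070009
[ 6.973e+02 -7.670e+01  6.520e+01  6.710e+01  1.000e-01] [ 7.812e+02 -1.338e+02  1.067e+02  1.098e+02  1.000e-01] (419, 199, 93, 96)
[ 5.737e+02 -6.130e+01  8.170e+01  1.599e+02 -4.000e-01] [ 5.788e+02 -1.085e+02  1.339e+02  2.619e+02 -4.000e-01] (185, 80, 162, 255)
```

View pics/w2.png

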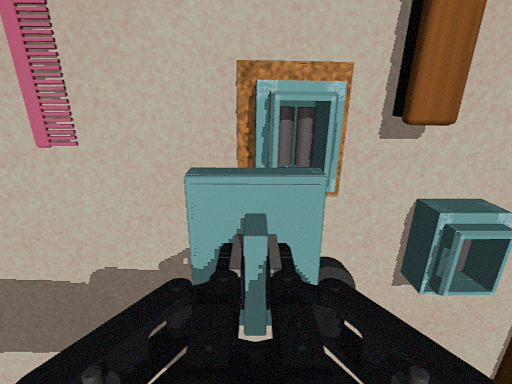

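Wrist view: the lid is held, with its front top edge at row ~182 and columns 187-326. The coaster's top edge is at row ~62, columns 237-354, with the tub neck inside it. Next I measure the offset from lid to tub.

```bash
cat >> h.py <<'E'
from scipy.spatial.transform import Rotation as Rn
def tilt(s,yaw=0):
    w,x,y,z=s["ee_rot"]; R=Rn.from_quat([x,y,z,w]); a=np.radians(yaw)
    # desired: tool y along yaw, tool z down
    yy=np.array([np.cos(a),np.sin(a),0]); zz=np.array([0,0,-1.]); D=np.c_[np.cross(yy,zz),yy,zz]
    if (R.as_matrix()[:,1]@yy)<0: D[:,:2]*=-1
    return np.round((Rn.from_matrix(D)*R.inv()).as_rotvec(),4)
E
python3 - <<'E'
from h import *
s=sense(); print(s["time_s"],s["eef_pos"],tilt(s))
a=cap("wrist"); im=a["img"]; hsv=cv2.cvtColor(im,cv2.COLOR_BGR2HSV)
m=cv2.inRange(hsv,np.array((5,110,60)),np.array((17,255,220)))
m[:,400:]=0; m[:, :200]=0; m[210:]=0
ys,xs=np.nonzero(m); print(xs.min(),xs.max(),ys.min(),ys.max())
P=lambda u,v,z: np.round(onz(a,u,v,z)[:2],1)
for r in (70,90,110,150): 
    c=np.nonzero(m[r])[0]; print("coaster row",r,P(c.min()-.5,r,3),P(c.max()+.5,r,3))
for cc in (245,270,300,330,348):
    c=np.nonzero(m[:,cc])[0]; print("coaster top",cc,P(cc,c.min()-.5,3))
b=cv2.inRange(hsv,np.array((75,60,40)),np.array((110,255,255)))
zt=s["eef_pos"][2]-3.2
for r in (200,215,230,250):
    c=np.nonzero(b[r,:400])[0]; print("lid row",r,c.min(),c.max(),P(c.min()-.5,r,zt),P(c.max()+.5,r,zt))
V=hsv[:,:,2].astype(int)
print("col200",V[160:195,200],"col290",V[160:195,290]); 
print("row182..",[P(256,r,zt) for r in (180,182,184)])
print("tub col300 V",V[76:112,300])
for r in (100,120,150): print("tub row",r,"".join(f"{v} " for v in V[r,250:350]))
E
```

```text
2.6667 [572.05320319 -71.70993751 156.67166058] [ 0.0137  0.033  -0.0146]
237 353 60 195
coaster row 70 [557.1  32.4] [671.4  34.2]
coaster row 90 [556.9  14.1] [671.8  15.6]
coaster row 110 [556.8  -5.1] [671.2  -3.8]
coaster row 150 [557.5 -46.2] [671.  -45.5]
coaster top 245 [565.4  41.8]
coaster top 270 [589.5  42.2]
coaster top 300 [618.7  41.8]
coaster top 330 [648.2  41.4]
coaster top 348 [665.9  41.7]
lid row 200 186 324 [532.5 -44.5] [610.5 -44.5]
lid row 215 188 322 [533.  -53.7] [610.2 -53.8]
lid row 230 189 321 [533.  -63.2] [610.6 -63.5]
lid row 250 190 319 [532.7 -76.4] [610.6 -77. ]
col200 [178 177 178 180 178 178 182 127  86  84  84  85  84  82 111  94 121 141
 152 153 155 158 155 134 135 159 154 155 155 150 154 148 152 152 152] col290 [ 67  69  69  69  82  92  80  60  87  85  84  82  81  80  85 130 119 157
 153 151 150 153 153 149 113 156 149 149 154 151 150 153 151 150 149]
row182.. [array([571.6, -32.8]), array([571.6, -33.9]), array([571.6, -35.1])]
tub col300 V [166 163 158 152 168 160 154 155 157 155 157 155 150 156 151 132 140 134
 140 158 154 155 154 155  94  
[... 407 characters left out ...]
w 120 94 93 90 76 64 43 131 160 155 156 153 153 150 153 158 126 83 94 76 46 82 113 105 104 132 153 154 155 149 94 66 89 92 98 103 94 93 99 95 95 94 68 41 39 72 98 70 37 49 65 68 77 82 86 93 101 92 94 93 90 88 88 62 45 40 41 53 58 53 53 55 53 54 53 58 55 55 48 40 124 158 151 155 148 123 107 138 153 151 152 150 152 137 165 172 159 138 160 182 175 
tub row 150 102 106 110 115 77 56 132 159 152 152 151 156 122 86 90 93 92 91 90 100 106 89 95 139 156 154 156 137 87 75 80 91 88 95 95 90 94 85 82 84 68 64 82 97 78 43 41 63 66 75 78 89 88 93 94 90 91 84 85 86 58 37 39 48 55 53 59 57 52 54 53 52 53 54 53 48 125 158 148 152 141 114 104 97 131 153 152 150 147 142 158 149 159 145 154 180 178 178 177 178
```

Request:
play_rows --pt "22 26 0 0.014 0.033 -0.008 -1" --pt "20 26 0 0 0 0 -1" --pt "0 0 -20 0 0 0 -1" --pt "0 0 -20 0 0 0 -1" --pt "0 0 0 0 0 0 -1"

```text
time_s: 3.13
eef_pos: [611.7, -23.4, 117.1]
ee_rot: [-0.001, 0.708, 0.706, -0.001]
force: [0.4, -0.1, -1.2]
grip_width: 0.126
```

```bash
python3 - <<'E'
from h import *
s=sense(); print(s["time_s"],s["eef_pos"],tilt(s),s["force"])
a=cap("wrist"); cv2.imwrite("pics/w3.png",a["img"])
t=cap("top"); cv2.imwrite("pics/t3.png",t["img"])
z=s["eef_pos"][2]-3.2
P=lambda u,v,z: np.round(onz(a,u,v,z)[:2],1)
hsv=cv2.cvtColor(a["img"],cv2.COLOR_BGR2HSV);m=cv2.inRange(hsv,np.array((5,110,60)),np.array((17,255,220)))
V=hsv[:,:,2].astype(int)
for cc in (230,256,280):
    print(cc,"lid V",list(V[150:190,cc])); c=np.nonzero(m[:200,cc])[0]; print("coaster rows",c.min() if len(c) else 0,c.max() if len(c) else 0,P(cc,c.min()-.5,3) if len(c) else 0)
for r in (176,178): print("lid top edge y if row",r,P(256,r,z))
for c in blobs(t["img"]): print(rect(t,c,z),rect(t,c,62))
E
```

```text
3.1333 [611.71005583 -23.37709936 117.05345043] [-0.0004 -0.0025  0.0031] [ 0.38882478 -0.08170864 -1.17351338]
230 lid V [np.int64(162), np.int64(184), np.int64(176), np.int64(178), np.int64(148), np.int64(159), np.int64(122), np.int64(75), np.int64(83), np.int64(80), np.int64(101), np.int64(138), np.int64(134), np.int64(130), np.int64(128), np.int64(140), np.int64(179), np.int64(138), np.int64(77), np.int64(82), np.int64(85), np.int64(79), np.int64(87), np.int64(85), np.int64(105), np.int64(106), np.int64(118), np.int64(151), np.int64(154), np.int64(152), np.int64(149), np.int64(147), np.int64(151), np.int64(130), np.int64(116), np.int64(151), np.int64(151), np.int64(146), np.int64(146), np.int64(148)]
coaster rows 117 137 [588.8  41.8]
256 lid V [np.int64(151), np.int64(154), np.int64(145), np.int64(153), np.int64(152), np.int64(150), np.int64(90), np.int64(79), np.int64(82), np.int64(80), np.int64(100), np.int64(139), np.int64(137), np.int64(132), np.int64(134), np.int64(138), np.int64(153), np.int64(127), np.int64(76), np.int64(85), np.int64(84), np.int64(83), np.int64(81), np.i
[... 643 characters left out ...]
 np.int64(84), np.int64(101), np.int64(115), np.int64(154), np.int64(151), np.int64(149), np.int64(148), np.int64(150), np.int64(150), np.int64(146), np.int64(113), np.int64(150), np.int64(150), np.int64(149), np.int64(147), np.int64(147)]
coaster rows 116 137 [633.5  42.5]
lid top edge y if row 176 [611.8  17.7]
lid top edge y if row 178 [611.8  16.6]
[425.8 215.1  69.9  92.3  -8.4] [425.6 226.4  73.6  97.2  -8.4]
[580.1 233.7  70.4  92.2 -14.3] [588.1 246.   74.2  97.1 -14.3]
[7.856e+02 2.856e+02 7.250e+01 9.280e+01 1.000e-01] [8.045e+02 3.007e+02 7.640e+01 9.770e+01 1.000e-01]
[ 7.794e+02 -1.380e+02  7.240e+01  9.700e+01  1.000e-01] [ 7.980e+02 -1.455e+02  7.630e+01  1.022e+02  1.000e-01]
```

View pics/w3.png

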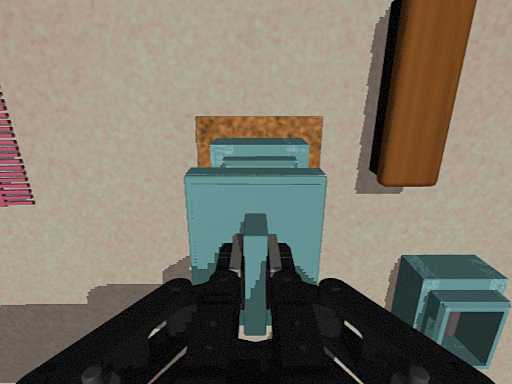

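```bash
python3 - <<'E'
from h import *
s=sense();z=s["eef_pos"][2]-3.2; a=cap("wrist"); print(s["eef_pos"],z)
P=lambda u,v,z: np.round(onz(a,u,v,z)[:2],1)
hsv=cv2.cvtColor(a["img"],cv2.COLOR_BGR2HSV);V=hsv[:,:,2].astype(int);b=cv2.inRange(hsv,np.array((75,60,40)),np.array((110,255,255)))
print("lid",P(256,176.3,z),P(256,167.3,z-20))
print("coaster z3",P(256,116.5,3))
print("V tub",V[112:162,260].tolist()); print([(r,P(260,r,42)[1]) for r in (136,138,140,142,144,146)])
print("rim",[(r,P(260,r,62)[1]) for r in (156,160,165)])
print("bar V",V[205:222,256].tolist(),[(r,P(256,r,z+28)[1]) for r in (212,214,216)])
print("S row150",V[150,196:322].tolist())
for r in (200,215): 
  c=np.nonzero(b[r,:380])[0]; print(P(c.min()-.5,r,z),P(c.max()+.5,r,z))
E
```

```text
[613.03854303 -24.04200704 120.49127449] 117.29127449143014
lid [613.2  16.9] [613.3  16.9]
coaster z3 [613.9  40.7]
V tub [173, 174, 174, 129, 141, 153, 170, 179, 181, 176, 165, 149, 153, 163, 172, 176, 172, 155, 128, 120, 131, 139, 134, 143, 117, 84, 80, 87, 81, 85, 83, 139, 155, 147, 150, 149, 153, 151, 148, 148, 151, 152, 112, 75, 83, 74, 101, 139, 139, 133]
[(136, np.float64(28.5)), (138, np.float64(26.9)), (140, np.float64(25.3)), (142, np.float64(23.7)), (144, np.float64(22.2)), (146, np.float64(20.6))]
rim [(156, np.float64(16.6)), (160, np.float64(13.6)), (165, np.float64(9.9))]
bar V [148, 148, 145, 147, 147, 146, 148, 149, 106, 78, 77, 82, 86, 79, 83, 86, 81] [(212, np.float64(7.7)), (214, np.float64(6.7)), (216, np.float64(5.7))]
S row150 [131, 149, 155, 162, 163, 156, 144, 141, 134, 129, 136, 138, 142, 159, 158, 171, 170, 165, 165, 152, 147, 152, 152, 155, 157, 152, 150, 152, 152, 156, 161, 159, 152, 155, 150, 151, 153, 150, 151, 153, 152, 153, 150, 149, 148, 148, 154, 151, 151, 146, 153, 147, 150, 147, 153, 150, 152, 146, 150, 148, 152, 150, 150, 148, 148, 151, 150, 149, 150, 146, 150, 153, 149, 146, 150, 148, 149, 150, 149, 148, 147, 149, 150, 149, 149, 147, 149, 149, 154, 154, 152, 145, 146, 146, 145, 145, 149, 161, 167, 169, 171, 174, 164, 162, 178, 181, 168, 169, 182, 170, 148, 139, 123, 120, 135, 145, 148, 144, 148, 151, 154, 136, 153, 180, 175, 175]
[573.5   3.3] [651.6   2.8]
[573.3  -5.9] [651.2  -6.4]
```

The lid is about (1.8, 5.7) mm short of the tub centre, so I correct that and descend to just above the rim.

Request:
play_rows --pt "1.8 5.7 0 0 0 0 -1" --pt "0 0 0 0 0 0 -1" --pt "0 0 -15 0 0 0 -1" --pt "0 0 -12 0 0 0 -1" --pt "0 0 0 0 0 0 -1"

```text
time_s: 3.7
eef_pos: [617.0, -19.8, 99.4]
ee_rot: [0.006, 0.709, 0.705, 0.003]
force: [-0.5, -0.2, -1.5]
grip_width: 0.122
```

```bash
python3 -c "
from h import *
s=sense();print(s['time_s'],s['eef_pos'],tilt(s),s['force'])"
```

```text
3.7 [616.98897747 -19.84307861  99.37498374] [0.0033 0.0128 0.0059] [-0.45626761 -0.20742594 -1.45386053]
```

Request:
play_rows --pt "-2.2 1.5 0 0.003 0.013 0.006 -1" --pt "0 0 0 0 0 0 -1"

```text
time_s: 3.87
eef_pos: [614.6, -18.4, 100.0]
ee_rot: [-0.0, 0.707, 0.707, -0.0]
force: [-0.4, -0.4, -0.8]
grip_width: 0.122
```

Request:
play_rows --pt "0 0 0 0 0 0 -1"

```text
time_s: 3.95
eef_pos: [614.8, -18.4, 100.5]
ee_rot: [-0.0, 0.707, 0.707, -0.0]
force: [0.5, -0.6, -0.9]
grip_width: 0.119
```

Request:
play_rows --pt "0 0 -5 0 0 0 -1" --pt "0 0 0 0 0 0 -1"

```text
time_s: 4.12
eef_pos: [615.2, -18.5, 96.0]
ee_rot: [0.0, 0.707, 0.707, -0.0]
force: [0.5, -0.2, -0.9]
grip_width: 0.117
```

Request:
play_rows --pt "0 0 0 0 0 0 -1"

```text
time_s: 4.2
eef_pos: [615.3, -18.5, 96.2]
ee_rot: [0.0, 0.707, 0.707, 0.0]
force: [-0.2, 0.3, -1.2]
grip_width: 0.119
```

Request:
play_rows --pt "-0.3 0.2 -5 0 0 0 -1" --pt "-0.2 0 -3 0 0 0 -1"

```text
time_s: 4.37
eef_pos: [615.1, -18.4, 88.3]
ee_rot: [0.001, 0.707, 0.707, 0.0]
force: [0.2, 0.7, -1.6]
grip_width: 0.122
```

Request:
play_rows --pt "0 0 -2 0 0 0 -1"

```text
time_s: 4.45
eef_pos: [615.0, -18.3, 85.9]
ee_rot: [0.001, 0.707, 0.707, 0.0]
force: [0.9, 0.0, -1.6]
grip_width: 0.124
```

Request:
play_rows --pt "0 0 -2 0 0 0 -1"

```text
time_s: 4.53
eef_pos: [614.9, -18.3, 83.4]
ee_rot: [0.001, 0.707, 0.707, 0.0]
force: [0.5, 0.2, -1.2]
grip_width: 0.12
```

Request:
play_rows --pt "0 0 -2 0 0 0 -1"

```text
time_s: 4.62
eef_pos: [614.8, -18.3, 81.1]
ee_rot: [0.001, 0.707, 0.707, 0.0]
force: [0.4, -0.3, -0.4]
grip_width: 0.121
```

Request:
play_rows --pt "0 0 -2 0 0 0 -1"

```text
time_s: 4.7
eef_pos: [614.8, -18.3, 78.8]
ee_rot: [0.001, 0.707, 0.707, 0.0]
force: [0.0, -0.7, -0.2]
grip_width: 0.12
```

Request:
play_rows --pt "0 0 -1.5 0 0 0 -1"

```text
time_s: 4.78
eef_pos: [614.9, -18.3, 77.0]
ee_rot: [0.001, 0.707, 0.707, 0.0]
force: [1.0, -0.2, 0.9]
grip_width: 0.124
```

Request:
play_rows --pt "0 0 -1.5 0 0 0 -1"

```text
time_s: 4.87
eef_pos: [615.2, -18.4, 75.9]
ee_rot: [0.001, 0.707, 0.707, 0.0]
force: [-1.1, 1.4, 4.8]
grip_width: 0.126
```

Request:
play_rows --pt "0 0 -1.5 0 0 0 -1"

```text
time_s: 4.95
eef_pos: [615.4, -18.4, 74.8]
ee_rot: [0.001, 0.707, 0.707, 0.001]
force: [-1.6, -0.1, 4.9]
grip_width: 0.119
```

Request:
play_rows --pt "0 0 -1.5 0 0 0 -1"

```text
time_s: 5.03
eef_pos: [615.5, -18.4, 73.8]
ee_rot: [0.002, 0.707, 0.707, 0.001]
force: [-1.6, -0.2, 4.8]
grip_width: 0.121
```

Request:
play_rows --pt "0 0 -2 0 0 0 -1"

```text
time_s: 5.12
eef_pos: [615.6, -18.5, 72.0]
ee_rot: [0.002, 0.707, 0.707, 0.001]
force: [-1.2, 0.9, 3.3]
grip_width: 0.123
```

Request:
play_rows --pt "0 0 -2 0 0 0 -1"

```text
time_s: 5.2
eef_pos: [615.6, -18.5, 70.0]
ee_rot: [0.002, 0.707, 0.707, 0.001]
force: [-0.9, 0.7, 2.5]
grip_width: 0.118
```

Request:
play_rows --pt "0 0 -2 0 0 0 -1"

```text
time_s: 5.28
eef_pos: [615.4, -18.5, 67.7]
ee_rot: [0.002, 0.707, 0.707, 0.001]
force: [-0.4, -0.3, -0.8]
grip_width: 0.122
```

Request:
play_rows --pt "0 0 -2 0 0 0 -1"

```text
time_s: 5.37
eef_pos: [615.4, -18.5, 67.3]
ee_rot: [0.002, 0.707, 0.707, 0.001]
force: [-15.7, 2.1, 36.0]
grip_width: 0.12
```

Force rose at the catches (~6 N), fell off, then went hard at the bottom: the lid clicked in. Next I relieve the pressure, release, and retreat straight up.

Request:
play_rows --pt "0 0 0.7 0 0 0 -1" --pt "0 0 0 0 0 0 0" --pt "0 0 0 0 0 0 0" --pt "0 0 0 0 0 0 0" --pt "0 0 0 0 0 0 0"

```text
time_s: 5.78
eef_pos: [615.3, -18.4, 66.9]
ee_rot: [0.002, 0.707, 0.707, 0.001]
force: [0.4, -0.6, -0.2]
grip_width: 0.503
```

Request:
play_rows --pt "0 0 10 0 0 0 0" --pt "0 0 30 0 0 0 0" --pt "0 0 40 0 0 0 0" --pt "0 0 40 0 0 0 0" --pt "0 0 0 0 0 0 0"

```text
time_s: 6.2
eef_pos: [612.9, -18.0, 191.0]
ee_rot: [-0.001, 0.707, 0.707, -0.001]
force: [0.5, 0.0, 1.3]
grip_width: 0.5
```

Request:
play_rows --pt "0 -30 0 0 0 0 0" --pt "0 -30 0 0 0 0 0" --pt "0 0 0 0 0 0 0" --pt "0 0 0 0 0 0 0"

```text
time_s: 6.53
eef_pos: [614.0, -79.3, 196.8]
ee_rot: [0.003, 0.706, 0.708, 0.001]
force: [0.0, 0.9, 0.1]
grip_width: 0.501
```

```bash
python3 - <<'E'
from h import *
s=sense(); print(s["time_s"],s["eef_pos"],s["force"],s["grip_width"])
a=cap("wrist"); b=cap("scene")
for c in blobs(a["img"],amin=2000): print(cv2.boundingRect(c),[rect(a,c,z).tolist() for z in (66,82)])
A=a["img"]; B=cv2.resize(b["img"][170:290,180:400],(512,280),interpolation=cv2.INTER_CUBIC)
cv2.imwrite("pics/end.png",cv2.resize(np.vstack([A[:300],B]),None,fx=1,fy=1))
t=cap("top")
for c in blobs(t["img"]): print("top",rect(t,c,20))
E
```

```text
6.5333 [613.96181316 -79.29103467 196.76808987] [0.02042184 0.88171931 0.0986238 ] 0.5006802228195268
(376, 183, 81, 87) [[784.9, -134.1, 90.8, 104.8, 0.4], [774.8, -126.0, 85.5, 98.7, 0.4]]
(214, 73, 85, 107) [[614.8, -27.5, 77.4, 100.3, -0.0], [614.6, -25.7, 72.9, 94.5, -0.0]]
top [425.4 235.6  76.6 101.1  -8.4]
top [594.6 256.   77.2 101.1 -14.3]
top [8.198e+02 3.129e+02 7.950e+01 1.017e+02 1.000e-01]
```

View pics/end.png

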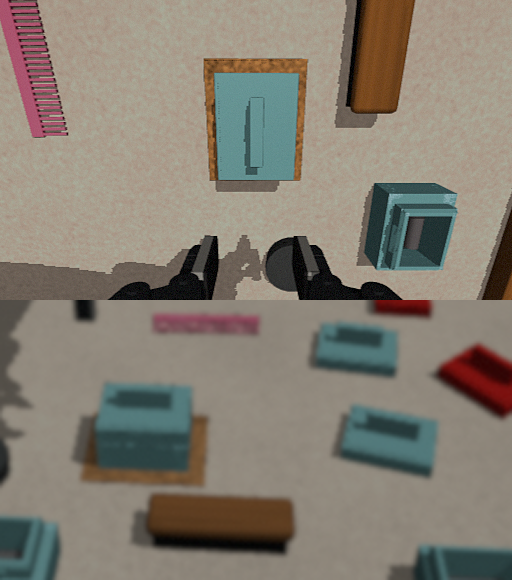

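The lid sits level on the tub: bounding box (214,73,85,107) in the wrist view, measuring 77x100 mm at height 66, centred at (614.8,-27.5). In the scene crop the gap down to the shoulder is closed, and the other lids haven't moved.

```bash
python3 -c "
from h import *
print(ctrl.finish_job())"
```

```text
the job is handed in; nothing more can be done
None
```

The tub is closed. The first lid I tried, the one that lay near (440, -191), was the one that fits. I released it, backed the gripper off and handed the job in at about 6.5 s.

**Fit:** Going down, the lid met about 6 N at the catches. The force fell to zero as it went past them, then rose to 36 N for one reading when the lid bottomed out. That is above the 20 N you mention but under the 40 N limit.

**Height:** At the end the wrist camera showed the lid level and centred at about (614.8, -27.5) with yaw 0. It measured 77 x 100 mm against the true 78 x 102 on a plane 66 mm up, which is where the lid's top should be when it is fully home. The tool height at the bottom was about 67 mm, 2 mm lower than I expected. I put that down to error in my estimate of where the lid sat in the grip.

**Other objects:** The other two lids never needed trying, and the last top view gave the same positions for them as at the start. The arm never went near the cologne, brush, comb or tin at low height. I did not re-measure their positions at the end.

**Disagreements:** The top and wrist cameras differed by about 2–3 mm in y for both the tub and the lid. I aligned using the wrist camera. The first grasp also landed about 7 mm along the grip bar from where I aimed, and I corrected for that before lowering the lid.

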